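# Lay out a lamp order on the staging pads

## Robot

A 6-joint arm with a two-finger parallel gripper is mounted at the origin on the work surface. World frame = base frame: x ahead of the robot, y to its left, z up, the work surface at z = 0. Lengths are in m, angles in degrees, forces in N, time in s.
With the tool pointing down it reaches from about 0.4 to 0.825 m from the base axis. Payload 7 kg.
Tool frame: the origin (TCP) lies at the very end of the fingers, on their centre line; the grasp point (between the pads) lies 19 mm behind it (ctrl.hold_point_z is the distance from the TCP to the grasp point, in m); z points along the fingers, y is the line along which they close (so a half turn about z gives the same grasp; the last joint's range is limited). The gripper opens to 88 mm and grips with 3 to 60 N. Pads are 19 mm wide; open, the fingers measure 130 mm over their backs; the gripper's body (78 mm by 193 mm) begins 47 mm behind the grasp point.
Start: joints at [-50.243, 20.546, 0.682, 0, -70.136, -16.507], TCP at [0.266, -0.62, 0.227] pointing down, gripper open.
Joint ranges: [-176.03, 176.03], [-82.01, 121.73], [-58.28, 71.71], [-173.87, 95.51], [-174.79, -0.11], [-173.66, 173.66]. Speed limits (degrees/s): [136.94, 136.94, 172.46, 180, 180, 180].

## Interface

Orientations are given as [roll, pitch, yaw] about the fixed x, y, z axes, in that order (R = Rz(yaw) Ry(pitch) Rx(roll)).
In Python, from plant import sensors, viewer, workorder, ctrl gives the robot as it stands.
- The arm moves only by the shell command python3 -m pendant 'ROWS'. ROWS is JSON, a list of rows, each a list of 3 entries, a list of its own where there are three numbers: the opening, from -1 (shut) to 1 (fully open), so that 0 is half open, then the shift along the tool's x, y, z in m, then the turn, a rotation vector about the tool's x, y, z in degrees. A call has 1 to 10 rows; each row is the pose to reach, as a shift and turn from the pose commanded when the call began, along the tool's axes at that moment; what a row does not reach only later rows make up. A row lasts 1/12 s, in which the tool goes at most 41.7 mm and 7.16 degrees, less where a joint would pass 70% of its speed; a pose out of reach is approached as far as the arm can. A call with a gripper value outside its range is refused whole. The fingers move at their own pace and stop on an object; the grip force is fixed at half the most. Time passes only in rows, so rows that repeat a pose let the fingers close. It gives the time, the measured TCP pose, the force, the opening and the grip force at its end, in the units of the state.
- sensors.get_obs(): the state, without advancing time (a new reading comes with each control period).
- viewer.snapshot(name): name is "side" or "top" or "wrist"; returns the picture (400x640x3 uint8, red, green, blue); there is no depth.
- viewer.camera_params(name): a dict with "fx", "fy", "cx", "cy" (pixels), "extrinsics" (4x4, takes a point from world to camera coordinates). Camera axes: x right, y up, looking along -z (the intrinsics and any distortion apply to the point x, -y, -z); pixel columns grow to the right and rows downward; lengths in m; the calibration is good to about 2 mm. A picture is of the moment at which its call begins: read the wrist's pose just before it. camera_params takes no time and is no camera call; for the wrist camera it gives the pose at the moment of the call.
- workorder.close_job(): hands the job in; it is judged then, once.
The state is a dict: "clock": time; "joint_pos": joint angles; "qvel": joint speeds; "tau": joint torques, N m; "tool_pos": TCP position; "orientation": TCP orientation; "force": force on the tool from outside, world axes, zero at the start; "moment": the same for the moment, N m; "opening": finger opening in m; "gripper_force": force on a finger pad.
Only numpy, scipy, OpenCV 4.12 (cv2) and the standard library are available. Lean on these libraries where they do the work, as an engineer would, in place of code of your own. Each camera call takes 0.05 s, during which the arm holds its last target. There are 200 camera calls.

## Task

Lay out the lamp order on the row of three black pads, each part upright or flat as it lies in the tray and centred on its pad: the porcelain lamp holder on the middle pad, between the chrome connector on the end pad that has the paper-ticket holder behind it and the green ground bar on the other end pad. Lay the large locknut on top of the connector, over its threaded stub and flat on the shoulder. Leave the two small locknuts where they lie in the tray.

Things in the scene. Friction and masses are not known exactly. Their poses are not given: they have to be found in the camera images.
- lamp_holder: white porcelain lamp holder standing upright, 54 mm tall: round foot 60 mm across and 10 mm high, tapering until 14 mm up to a straight round neck 46 mm across that runs to the top. About 0.16 kg. Origin: centre of the underside, z up.
- ground_bar: green plastic ground bar lying flat with a row of six brass screw heads on top, 76 long (its x axis) x 18 wide (y) x 16 mm high. About 0.06 kg. Origin: centre of the underside.
- connector: chrome push-in conduit connector standing upright: round body 44 mm across and 26 mm high with a flat shoulder on top, from which an upright threaded stub 23 mm across rises to 46 mm (tip narrowed to 18 mm). About 0.14 kg. Origin: centre of the underside, z up.
- large_locknut: the one large zinc-plated conduit locknut, a flat eight-sided notched ring lying flat: 50 mm over opposite flats, hole 32 mm, 10 mm thick. The flats face along its x axis and every 45 degrees from it. Slips loosely over the connector's stub (there is no screwing) and rests on the shoulder. About 0.06 kg. Origin: centre of the underside.
- small_locknut_a: a small zinc-plated locknut, 28 mm across, 6 mm thick, hole 16 mm; not part of the order. Origin: centre of the underside. All six parts start about 100 mm apart in a shallow steel tray beside the pads' board: its floor is 4 mm above the counter, about 240 x 300 mm, its walls 16 mm high; a tin chute rises from its far edge to 0.16 m.
- small_locknut_b: the other small zinc-plated locknut in the tray, the same size; not part of the order. Origin: centre of the underside.
- pad_left: left-hand (greatest y) of three equal square black rubber pads, 84 x 84 x 3 mm, fixed in a row on a 4 mm plywood board; its top is 7 mm above the counter. The row runs roughly along y, about 100 mm between centres. Origin: centre of the pad's underside, 4 mm above the counter.
- pad_middle: the middle pad of the row, same size and height; origin likewise.
- pad_right: right-hand (least y) pad of the row, same size and height; origin likewise.
- ticket_holder: dark steel block, 36 x 50 x 16 mm, with a leaning white paper card (50 mm high overall), fixed on the counter behind (farther from the robot than) one of the two end pads, about 125 mm from the row's line; a domed counter bell, 48 mm across and 36 mm high, stands behind the other end pad. Origin: centre of the underside.
There are look-alikes about, which are no part of the job. Of the things like the ground_bar, leave any that is red; of the rest the larger one is meant.

How it is judged:
By the outcome, as a careful person would: the job done as asked, in the order asked, and still so for the second after the job is handed in, with the robot touching nothing.
It also fails if it takes over 115 s, if anything falls off the work surface, if the arm or the gripper's body presses on something with over 40 N, if the wrist force passes 120 N, or if a joint passes its speed limit or range.

## Working session

There is one attempt and no reset: what is moved stays moved. The work goes in short steps, Python scripts to look and compute and a shell command to move; the robot and the scene stay as the last step left them, time stands still between calls to the robot, and variables do not carry over. Pictures are saved under pics/ and viewed, at most 14 in all, crops included, and the job is handed in when it is done.

```bash
ls; mkdir -p pics; python3 - <<'E'
from plant import sensors,viewer,ctrl
import cv2
print(sensors.get_obs())
for n in("top","side"):
    p=viewer.snapshot(n); cv2.imwrite(f"pics/{n}0.png",p[:,:,::-1]); print(n,viewer.camera_params(n))
print(ctrl.hold_point_z)
E
```

```text
pics
{'clock': 0.0, 'joint_pos': array([-5.02423459e+01,  2.05887826e+01,  6.34533664e-01, -2.03005054e-02,
       -7.01359140e+01, -1.65067101e+01]), 'qvel': array([ 7.62977099e-05, -5.59792689e-02, -1.59925037e-03,  5.22103124e-02,
       -1.95948137e-02, -2.62109753e-02]), 'tau': array([ 1.64564262e-04, -5.82720351e+01,  2.93057871e+01,  6.99727580e+00,
        6.86119020e-03, -1.83726147e-04]), 'tool_pos': array([ 0.26624584, -0.61974411,  0.22565783]), 'orientation': array([ 1.79908130e+02, -7.32276848e-03, -1.56755963e+02]), 'force': array([-0.5761144 ,  0.02768042, -0.12073058]), 'moment': array([-0.01527117, -0.02885319,  0.00402238]), 'gripper_force': 0.0, 'opening': 0.08785180501907389}
top {'fx': 440.33885246192494, 'fy': 440.33885246192494, 'cx': 322.3300111269941, 'cy': 201.94892563823294, 'extrinsics': array([[-8.87385074e-03, -9.99960539e-01,  4.17601484e-04,
         7.59778968e-03],
       [ 9.78581481e-01, -8.59823293e-03,  2.05680225e-01,
        -4.97229629e-01],
       [-2.05668518e-01,  2.23383269e-03,  9.78619165e-01,
        -8.64456102e-01],
       [ 0.00000000e+00,  0.00000000e+00,  0.00000000e+00,
         1.00000000e+00]])}
side {'fx': 485.2553049971148, 'fy': 485.2553049971148, 'cx': 318.85224615903456, 'cy': 206.23724500054928, 'extrinsics': array([[-0.68846399, -0.72502379,  0.01891686,  0.34994443],
       [ 0.50936547, -0.46478398,  0.72423937, -0.31069511],
       [-0.51629852,  0.50824832,  0.68928912, -1.08121087],
       [ 0.        ,  0.        ,  0.        ,  1.        ]])}
0.0188
```

View pics/top0.png

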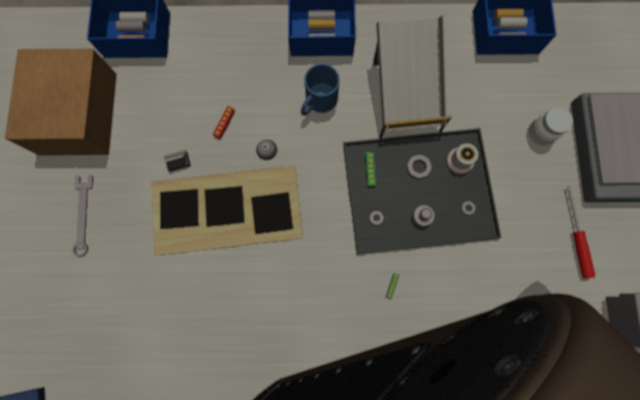

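View pics/side0.png

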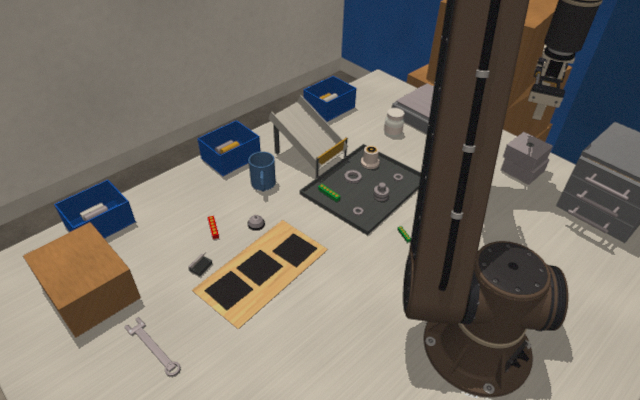

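The top view shows:
- **Pads:** left (179,209), middle (225,206), right (272,213).
- **Behind the end pads:** the ticket holder at (177,160) is behind the left pad, and the bell at (266,149) is behind the right. So the connector goes left and the ground bar right.
- **Tray:** ground bar (371,170), large locknut (419,167), lamp holder (463,158), connector (424,215), small nuts (377,217) and (469,208).

Ground bar candidates are the red one (224,122), which is excluded, the small green one (392,286), and the larger green one in the tray (371,170). The larger green one fits, and I'll confirm it in a crop.

```bash
cat > h.py <<'E'
import numpy as np,cv2
from plant import sensors,viewer
from scipy.spatial.transform import Rotation as Rn
def cast(c,u,v,z):
    E=c["extrinsics"];R=E[:3,:3];o=-R.T@E[:3,3]
    d=R.T@np.array([(u-c["cx"])/c["fx"],-(v-c["cy"])/c["fy"],-1.])
    return o+d*(z-o[2])/d[2]
def proj(c,P):
    p=c["extrinsics"]@np.append(P,1);return c["cx"]+c["fx"]*p[0]/-p[2],c["cy"]-c["fy"]*p[1]/-p[2]
def blobs(m,amin):
    cs,_=cv2.findContours(m.astype(np.uint8)*255,cv2.RETR_EXTERNAL,cv2.CHAIN_APPROX_NONE)
    return [c for c in cs if cv2.contourArea(c)>amin]
def rectw(c,cnt,z):
    P=np.array([cast(c,u,v,z)[:2]*1000 for u,v in cnt[:,0]],np.float32)
    return cv2.minAreaRect(P)
def togo(target,yaw=None):
    o=sensors.get_obs();R=Rn.from_euler('xyz',o["orientation"],degrees=True)
    d=R.inv().apply(np.array(target)-o["tool_pos"]);print("tcp",o["tool_pos"].round(4),o["orientation"].round(2),"shift mm",(d*1000).round(1))
    if yaw is not None:
        q=Rn.from_euler('xyz',[180,0,yaw],degrees=True);print("turn",(R.inv()*q).as_rotvec(degrees=True).round(2))
E
python3 - <<'E'
from h import *
img=cv2.imread("pics/top0.png");c=viewer.camera_params("top")
hsv=cv2.cvtColor(img,cv2.COLOR_BGR2HSV)
g=(hsv[...,0]>40)&(hsv[...,0]<75)&(hsv[...,1]>120)
for b in blobs(g,30): print("green",b.mean((0,1)).round(),rectw(c,b,.02))
k=(img.max(2)<45);k[:,:150]=0;k[:,300:]=0;k[:180]=0;k[240:]=0
for b in blobs(k,300):print("pad",b.mean((0,1)).round(),rectw(c,b,.007))
for n,u,v,z in[("nut",419,167,.014),("lamp",463.5,154,.058),("conn",424,213,.03),("sa",377,217,.01),("sb",469,208,.01),("ticket",177,160,.016),("bell",266,149,.02),("tray TL",345,143,.016),("TR",479,131,.016),("BR",498,237,.016),("BL",357,252,.016)]:print(n,cast(c,u,v,z).round(3))
cv2.imwrite("pics/c1.png",cv2.resize(img[100:310,140:510],None,fx=2.15,fy=2.15,interpolation=cv2.INTER_CUBIC))
E
```

```text
green [370. 169.] ((575.9384765625, -102.00433349609375), (75.57270050048828, 18.069293975830078), 2.567394256591797)
pad [272. 213.] ((483.97271728515625, 113.82856750488281), (78.26260375976562, 77.99889373779297), 7.306673526763916)
pad [179. 209.] ((494.8092041015625, 315.8035583496094), (78.23388671875, 77.62867736816406), 4.221434116363525)
pad [224. 206.] ((500.0707702636719, 217.64065551757812), (78.25238037109375, 77.9097900390625), 5.367370128631592)
nut [ 0.582 -0.211  0.014]
lamp [ 0.597 -0.296  0.058]
conn [ 0.476 -0.212  0.03 ]
sa [ 0.472 -0.115  0.01 ]
sb [ 0.49  -0.315  0.01 ]
ticket [0.602 0.323 0.016]
bell [0.625 0.127 0.02 ]
tray TL [ 0.638 -0.049  0.016]
TR [ 0.664 -0.349  0.016]
BR [ 0.425 -0.37   0.016]
BL [ 0.396 -0.069  0.016]
```

View pics/c1.png

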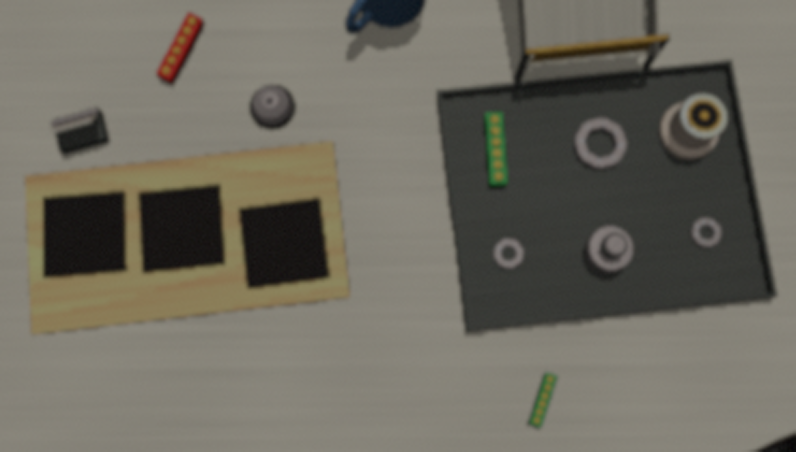

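The crop confirms the bar in the tray: it measures 75.6 x 18 mm and is clearly larger than the loose green one. I'll start with the lamp holder, going above it first.

```bash
python3 -c "
from h import *
togo([.597,-.296,.2],180)"
```

```text
tcp [ 0.2662 -0.6198  0.2257] [ 1.7991e+02 -1.0000e-02 -1.5675e+02] shift mm [-431.7  166.9   25.9]
turn [ 0.08 -0.03 23.25]
```

```bash
python3 -m pendant '[[1,[-0.043,0.017,0.003],[0,0,2.3]],[1,[-0.081,0.031,0.005],[0,0,4.7]],[1,[-0.119,0.046,0.007],[0,0,7]],[1,[-0.157,0.061,0.01],[0,0,10]],[1,[-0.195,0.075,0.012],[0,0,13]],[1,[-0.233,0.09,0.014],[0,0,16]],[1,[-0.271,0.105,0.016],[0,0,18]],[1,[-0.309,0.12,0.02],[0,0,20]],[1,[-0.345,0.133,0.023],[0,0,22]],[1,[-0.38,0.147,0.026],[0,0,23.2]]]'; python3 -c "
from h import *
c=viewer.camera_params('wrist');cv2.imwrite('pics/w1.png',viewer.snapshot('wrist')[:,:,::-1])
togo([.597,-.296,.2],180);print(c)
for P in ([.597,-.296,.058],[.582,-.211,.014]):print(proj(c,np.array(P)))"
```

```text
clock: 0.93
tool_pos: [0.5587, -0.3333, 0.2001]
orientation: [180.0, -0.0, 180.0]
force: [0.3, -1.0, -0.0]
opening: 0.0873
gripper_force: 0.0
tcp [ 0.5627 -0.3294  0.1991] [ 1.7994e+02  1.0000e-02 -1.7993e+02] shift mm [-34.3  33.3  -0.9]
turn [0.06 0.01 0.07]
{'fx': 294.385087209912, 'fy': 294.385087209912, 'cx': 320.0826103868666, 'cy': 196.25274250828136, 'extrinsics': array([[ 5.03942836e-04,  9.99999830e-01,  2.91977791e-04,
         3.32642547e-01],
       [-9.57367978e-01,  5.66802635e-04, -2.88870615e-01,
         5.64074799e-01],
       [-2.88870732e-01, -1.33955911e-04,  9.57368102e-01,
        -2.02697297e-01],
       [ 0.00000000e+00,  0.00000000e+00,  0.00000000e+00,
         1.00000000e+00]])}
(np.float64(354.128477030146), np.float64(218.72513181209544))
(np.float64(420.5259454863825), np.float64(194.00989881387386))
```

View pics/w1.png

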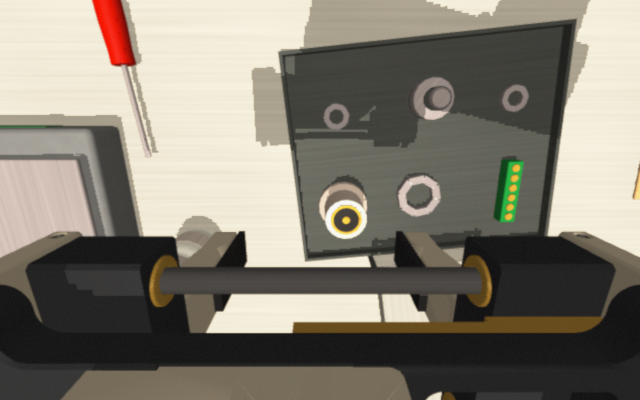

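The wrist view shows the lamp top at (346,219), the large nut at (419,195), the connector at (434,97), the bar at (511,191), and the small nuts at (336,116) and (515,97). I'll measure them all from this frame.

```bash
python3 - <<'E'
from h import *
c={'fx': 294.385087209912,'fy': 294.385087209912,'cx': 320.0826103868666,'cy': 196.25274250828136,'extrinsics':np.array([[ 5.03942836e-04,9.99999830e-01,2.91977791e-04,3.32642547e-01],[-9.57367978e-01,5.66802635e-04,-2.88870615e-01,5.64074799e-01],[-2.88870732e-01,-1.33955911e-04,9.57368102e-01,-2.02697297e-01],[0,0,0,1]])}
img=cv2.imread("pics/w1.png");hsv=cv2.cvtColor(img,cv2.COLOR_BGR2HSV)
def win(m,u0,u1,v0,v1):
    z=np.zeros_like(m);z[v0:v1,u0:u1]=m[v0:v1,u0:u1];return z
def W(b,z):return np.array([cast(c,u,v,z)[:2]*1000 for u,v in b[:,0]],np.float32)
g=(hsv[...,0]>40)&(hsv[...,0]<75)&(hsv[...,1]>120)
for b in blobs(win(g,490,530,150,230),100):print("bar",cv2.minAreaRect(W(b,.02)))
gr=img.min(2)
for n,w,t,z in[("lamptop",(315,380,196,245),200,.058),("nut",(392,448,168,224),110,.014),("conn",(405,465,70,125),95,.030)]:
    for b in blobs(win(gr>t,*w),150):
        P=W(b,z);print(n,cv2.contourArea(b),b.reshape(-1,2).min(0),b.reshape(-1,2).max(0),"circ",cv2.minEnclosingCircle(P),"ell",cv2.fitEllipse(P))
        if n=="nut":
            C=np.array(cv2.minEnclosingCircle(P)[0]);h=cv2.convexHull(P)[:,0]
            for a in range(0,45,5):
                ws=[np.ptp(h@[np.cos(x),np.sin(x)]) for x in np.radians(a+np.arange(0,180,45))];print(a,np.round(ws,1))
cr=img[60:240,300:540];cv2.imwrite("pics/c2.png",cv2.resize(cr,None,fx=3.3,fy=3.3,interpolation=cv2.INTER_NEAREST))
E
```

```text
bar ((576.7764282226562, -109.77733612060547), (77.01128387451172, 25.798381805419922), 2.106391429901123)
lamptop 1157.5 [325 200] [365 238] circ ((597.5430908203125, -305.3583068847656), 22.3117733001709) ell ((597.5877075195312, -305.3406066894531), (42.99449157714844, 43.30963897705078), 17.353809356689453)
nut 1333.5 [398 175] [440 216] circ ((584.5607299804688, -212.71092224121094), 26.698488235473633) ell ((584.72705078125, -212.65670776367188), (51.2716178894043, 51.35865783691406), 87.9545669555664)
0 [52.1 53.  52.  52.8]
5 [52.1 52.4 51.1 52.5]
10 [51.7 51.7 51.1 51.9]
15 [51.3 51.4 51.5 51.3]
20 [52.  52.4 52.4 51.7]
25 [52.6 53.  53.  52.3]
30 [52.8 53.1 53.2 52.5]
35 [53.1 53.  53.  52.7]
40 [53.2 52.7 53.  52.6]
conn 1330.5 [413  77] [453 120] circ ((472.8635559082031, -213.25924682617188), 22.05023765563965) ell ((472.7020263671875, -213.46536254882812), (41.35477066040039, 43.35958480834961), 106.63834381103516)
```

View pics/c2.png

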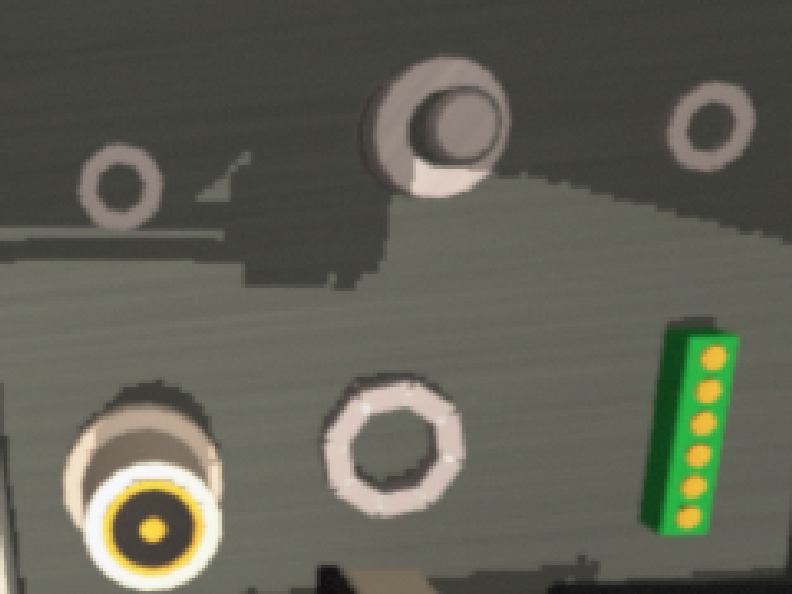

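```bash
python3 -m pendant '[[0.6,[0,0,0],[0,0,0]],[0.6,[0,0,0],[0,0,0]]]'; python3 -c "
from h import *
togo([.5975,-.305,.026],180)"
```

```text
clock: 1.15
tool_pos: [0.5577, -0.3342, 0.1999]
orientation: [180.0, -0.1, -179.8]
force: [0.1, 0.4, 0.1]
opening: 0.0794
gripper_force: 0.0
tcp [ 0.5577 -0.3342  0.1999] [ 1.7998e+02 -7.0000e-02 -1.7984e+02] shift mm [-40.1  29.  173.8]
turn [ 0.02 -0.07  0.16]
```

```bash
python3 -m pendant '[[0.6,[-0.025,0.02,0.01],[0,0,0]],[0.6,[-0.04,0.03,0.03],[0,0,0]],[0.6,[-0.04,0.03,0.06],[0,0,0]],[0.6,[-0.04,0.03,0.09],[0,0,0]],[0.6,[-0.04,0.03,0.12],[0,0,0]],[0.6,[-0.04,0.03,0.145],[0,0,0]],[0.6,[-0.04,0.03,0.16],[0,0,0]],[0.6,[-0.04,0.03,0.17],[0,0,0]],[0.6,[-0.04,0.03,0.174],[0,0,0]],[0.6,[-0.04,0.03,0.174],[0,0,0]]]' && python3 -m pendant '[[0.3,[0,0,0],[0,0,0]],[0,[0,0,0],[0,0,0]],[-0.3,[0,0,0],[0,0,0]],[-0.6,[0,0,0],[0,0,0]],[-0.6,[0,0,0],[0,0,0]],[-0.6,[0,0,0],[0,0,0]],[-0.6,[0,0,0],[0,0,0]]]'
```

```text
clock: 1.98
tool_pos: [0.5968, -0.3058, 0.0261]
orientation: [180.0, -0.1, 180.0]
force: [-0.4, 0.4, 0.2]
opening: 0.0701
gripper_force: 0.0
clock: 2.57
tool_pos: [0.598, -0.3051, 0.0275]
orientation: [-180.0, 0.1, -179.9]
force: [-1.0, 0.5, 5.8]
opening: 0.0455
gripper_force: 30.0
```

```bash
python3 -m pendant '[[-0.6,[0,0,-0.015],[0,0,0]],[-0.6,[0,0,-0.04],[0,0,0]],[-0.6,[0,0.01,-0.07],[0,0,0]],[-0.6,[0.01,0.035,-0.09],[0,0,0]],[-0.6,[0.018,0.07,-0.1],[0,0,0]],[-0.6,[0.026,0.11,-0.1],[0,0,0]],[-0.6,[0.034,0.15,-0.1],[0,0,0]],[-0.6,[0.042,0.19,-0.1],[0,0,0]],[-0.6,[0.05,0.23,-0.1],[0,0,0]],[-0.6,[0.058,0.27,-0.1],[0,0,0]]]' && python3 -m pendant '[[-0.6,[0.008,0.04,0],[0,0,0]],[-0.6,[0.016,0.08,0],[0,0,0]],[-0.6,[0.024,0.12,0],[0,0,0]],[-0.6,[0.03,0.16,0],[0,0,0]],[-0.6,[0.035,0.19,0],[0,0,0]],[-0.6,[0.037,0.21,0],[0,0,0]],[-0.6,[0.037,0.22,0],[0,0,0]],[-0.6,[0.037,0.22,0],[0,0,0]],[-0.6,[0.037,0.22,0],[0,0,0]]]'; python3 - <<'E'
from h import *
c=viewer.camera_params('wrist');img=viewer.snapshot('wrist')[:,:,::-1];cv2.imwrite('pics/w2.png',img)
togo([.5,.2176,.0295],180)
k=(img.max(2)<60)
print([(n,np.round(proj(c,np.array(P)))) for n,P in dict(L=[.4948,.3158,.007],M=[.5,.2176,.007],R=[.484,.1138,.007]).items()])
E
```

```text
clock: 3.4
tool_pos: [0.5382, -0.0334, 0.1265]
orientation: [180.0, -0.0, -180.0]
force: [1.2, 0.1, -1.1]
opening: 0.0457
gripper_force: 30.0
clock: 4.15
tool_pos: [0.5018, 0.1848, 0.1262]
orientation: [-180.0, -0.0, -179.9]
force: [-0.6, 0.3, -0.7]
opening: 0.0452
gripper_force: 30.0
tcp [0.5018 0.1841 0.1263] [-1.7997e+02 -4.0000e-02 -1.7996e+02] shift mm [ 1.7 33.5 96.7]
turn [-0.03 -0.04  0.04]
[('L', array([455., 184.])), ('M', array([354., 189.])), ('R', array([246., 172.]))]
```

View pics/w2.png

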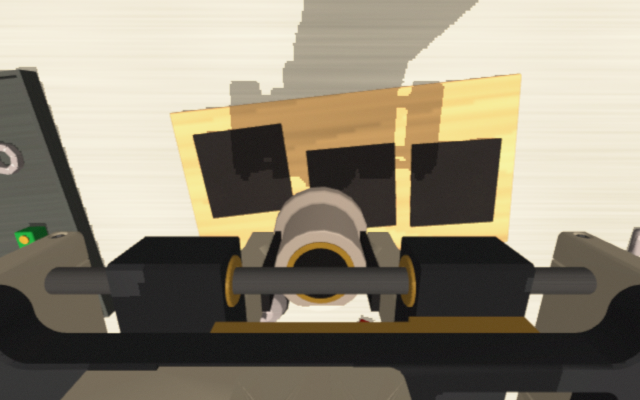

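The lamp holder is held upright, with its top at (321,272). The pads appear at (243,171), (352,187) and (455,182), within about 3 px of prediction.

```bash
python3 - <<'E'
from h import *
c=viewer.camera_params('wrist');img=cv2.imread('pics/w2.png')
k=(img.max(2)<75)&(np.indices(img.shape[:2])[0]<232)
for b in blobs(k,1500):
    if 150<b[:,0,0].mean()<520: print(b.mean((0,1)).round(),rectw(c,b,.007))
o=sensors.get_obs()["tool_pos"];print(proj(c,o+[0,0,.031]),proj(c,o+[0.005,0,.031]))
E
```

```text
[358. 178.] ((499.992431640625, 215.65213012695312), (81.48567199707031, 81.90605926513672), 5.2316741943359375)
[454. 181.] ((494.998779296875, 312.9727783203125), (81.54459381103516, 82.08226013183594), 4.019050121307373)
[243. 168.] ((483.8917236328125, 112.71888732910156), (81.48424530029297, 81.5022201538086), 7.284520149230957)
(np.float64(319.5329353769562), np.float64(274.0232805582036)) (np.float64(319.5292619818461), np.float64(283.0175515091892))
```

```bash
python3 -m pendant '[[-0.6,[0.001,0.02,0.01],[0,0,0]],[-0.6,[0.001,0.032,0.03],[0,0,0]],[-0.6,[0.001,0.032,0.055],[0,0,0]],[-0.6,[0.001,0.032,0.075],[0,0,0]],[-0.6,[0.001,0.032,0.087],[0,0,0]],[-0.6,[0.001,0.032,0.092],[0,0,0]],[-0.6,[0.001,0.032,0.095],[0,0,0]],[-0.6,[0.001,0.032,0.096],[0,0,0]],[-0.6,[0.001,0.032,0.096],[0,0,0]],[-0.6,[0.001,0.032,0.096],[0,0,0]]]'
```

```text
clock: 5.03
tool_pos: [0.5016, 0.217, 0.0314]
orientation: [179.9, 0.1, -180.0]
force: [-0.5, 0.6, -0.1]
opening: 0.0453
gripper_force: 30.0
```

```bash
python3 -m pendant '[[-0.6,[0,0,0.0007],[0,0,0]],[-0.6,[0.001,0,0.0015],[0,0,0]],[-0.6,[0.001,0,0.0015],[0,0,0]],[-0.6,[0.001,0,0.0015],[0,0,0]]]' && python3 -m pendant '[[-0.2,[0,0,0],[0,0,0]],[0.3,[0,0,0],[0,0,0]],[0.5,[0,0,0],[0,0,0]],[0.5,[0,0,0],[0,0,0]],[0.5,[0,0,-0.01],[0,0,0]],[0.5,[0,0,-0.035],[0,0,0]],[0.5,[0,0,-0.07],[0,0,0]],[0.5,[0,0,-0.09],[0,0,0]],[0.5,[0,0,-0.1],[0,0,0]]]'; python3 -c "
from h import *
togo([.473,-.213,.2],180)"
```

```text
clock: 5.37
tool_pos: [0.5013, 0.2174, 0.0304]
orientation: [179.9, 0.1, -179.9]
force: [2.6, -1.6, 5.1]
opening: 0.0453
gripper_force: 30.0
clock: 6.12
tool_pos: [0.5013, 0.2178, 0.133]
orientation: [179.8, 0.2, -179.9]
force: [-0.1, -0.0, 0.0]
opening: 0.0657
gripper_force: 0.0
tcp [0.5013 0.2178 0.133 ] [ 179.84    0.22 -179.91] shift mm [  28.7 -430.6  -68.3]
turn [0.16 0.22 0.09]
```

```bash
python3 -m pendant '[[0.5,[0.0,-0.025,-0.01],[0,0,0]],[0.5,[0,-0.065,-0.02],[0,0,0]],[0.5,[0,-0.105,-0.03],[0,0,0]],[0.5,[0,-0.145,-0.04],[0,0,0]],[0.5,[0,-0.185,-0.05],[0,0,0]],[0.5,[0,-0.225,-0.05],[0,0,0]],[0.5,[0,-0.265,-0.05],[0,0,0]],[0.5,[0,-0.305,-0.05],[0,0,0]],[0.5,[0,-0.345,-0.05],[0,0,0]],[0.5,[0,-0.38,-0.05],[0,0,0]]]' && python3 -m pendant '[[0.5,[0,-0.03,0],[0,0,0]],[0.5,[0,-0.04,0],[0,0,0]],[0.5,[0,-0.04,0],[0,0,0]],[0.5,[0,-0.04,0],[0,0,0]]]'; python3 - <<'E'
from h import *
c=viewer.camera_params('wrist');img=viewer.snapshot('wrist')[:,:,::-1];cv2.imwrite('pics/w3.png',img)
togo([.473,-.213,.008],180)
print(proj(c,np.array([.473,-.213,.03])))
top=viewer.snapshot("top");cv2.imwrite('pics/top1.png',top[:,:,::-1])
E
```

```text
clock: 6.95
tool_pos: [0.4996, -0.1653, 0.1792]
orientation: [180.0, -0.0, -180.0]
force: [-0.0, 0.4, -0.5]
opening: 0.0658
gripper_force: 0.0
clock: 7.28
tool_pos: [0.4999, -0.2033, 0.1787]
orientation: [180.0, -0.0, 179.9]
force: [-0.3, 0.6, -0.5]
opening: 0.0654
gripper_force: 0.0
tcp [ 0.5001 -0.2027  0.1789] [ 1.7998e+02 -3.0000e-02 -1.7998e+02] shift mm [ 27.  -10.3 170.9]
turn [ 0.02 -0.03  0.02]
(np.float64(310.4781533616267), np.float64(157.98584937149926))
```

View pics/w3.png

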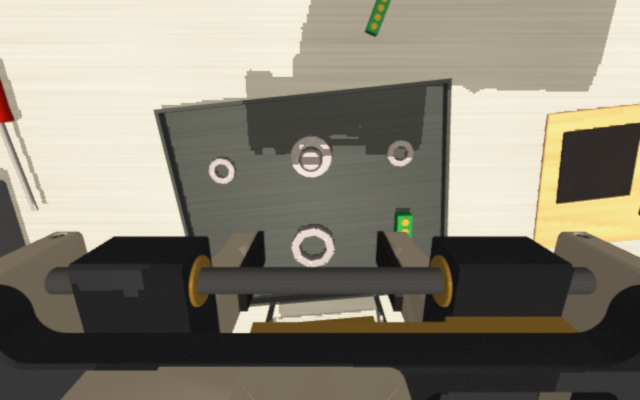

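The connector is at (311.5,157), within 1 px of the prediction. I'll go down and grip its body.

```bash
python3 -m pendant '[[0.5,[0.02,-0.007,0.01],[0,0,0]],[0.5,[0.0265,-0.0095,0.04],[0,0,0]],[0.5,[0.0265,-0.0095,0.075],[0,0,0]],[0.5,[0.0265,-0.0095,0.105],[0,0,0]],[0.5,[0.0265,-0.0095,0.13],[0,0,0]],[0.5,[0.0265,-0.0095,0.15],[0,0,0]],[0.5,[0.0265,-0.0095,0.162],[0,0,0]],[0.5,[0.0265,-0.0095,0.168],[0,0,0]],[0.5,[0.0265,-0.0095,0.17],[0,0,0]],[0.5,[0.0265,-0.0095,0.17],[0,0,0]]]' && python3 -m pendant '[[0.2,[0,0,0],[0,0,0]],[-0.1,[0,0,0],[0,0,0]],[-0.4,[0,0,0],[0,0,0]],[-0.6,[0,0,0],[0,0,0]],[-0.6,[0,0,0],[0,0,0]],[-0.6,[0,0,0],[0,0,0]],[-0.6,[0,0,0],[0,0,0]]]'
```

```text
clock: 8.22
tool_pos: [0.4743, -0.212, 0.0092]
orientation: [-180.0, -0.0, -179.9]
force: [-0.1, -0.0, 0.2]
opening: 0.0658
gripper_force: 0.0
clock: 8.8
tool_pos: [0.4743, -0.2127, 0.0097]
orientation: [-180.0, 0.1, -179.9]
force: [-1.1, 1.7, 6.5]
opening: 0.0428
gripper_force: 30.0
```

```bash
python3 -m pendant '[[-0.6,[0,0,-0.015],[0,0,0]],[-0.6,[0,0,-0.045],[0,0,0]],[-0.6,[0,0.01,-0.08],[0,0,0]],[-0.6,[0,0.035,-0.105],[0,0,0]],[-0.6,[-0.003,0.07,-0.12],[0,0,0]],[-0.6,[-0.006,0.11,-0.12],[0,0,0]],[-0.6,[-0.009,0.15,-0.12],[0,0,0]],[-0.6,[-0.012,0.19,-0.12],[0,0,0]],[-0.6,[-0.015,0.23,-0.12],[0,0,0]],[-0.6,[-0.018,0.27,-0.12],[0,0,0]]]' && python3 -m pendant '[[-0.6,[-0.002,0.04,0],[0,0,0]],[-0.6,[-0.0025,0.08,0],[0,0,0]],[-0.6,[-0.0025,0.12,0],[0,0,0]],[-0.6,[-0.0025,0.16,0],[0,0,0]],[-0.6,[-0.0025,0.195,0],[0,0,0]],[-0.6,[-0.0025,0.225,0],[0,0,0]],[-0.6,[-0.0025,0.245,0],[0,0,0]],[-0.6,[-0.0025,0.256,0],[0,0,0]],[-0.6,[-0.0025,0.256,0],[0,0,0]],[-0.6,[-0.0025,0.256,0],[0,0,0]]]'; python3 - <<'E'
from h import *
c=viewer.camera_params('wrist');img=viewer.snapshot('wrist')[:,:,::-1];cv2.imwrite('pics/w4.png',img)
togo([.495,.3137,.0127],180)
o=sensors.get_obs()["tool_pos"];print(proj(c,o+[0,0,.02]),proj(c,np.array([.495,.3137,.007])),proj(c,np.array([.5,.216,.061])))
E
```

```text
clock: 9.63
tool_pos: [0.4912, 0.0592, 0.1293]
orientation: [180.0, 0.0, -180.0]
force: [0.7, -0.1, -1.5]
opening: 0.0432
gripper_force: 30.0
clock: 10.47
tool_pos: [0.4936, 0.3128, 0.1286]
orientation: [-180.0, -0.1, -179.9]
force: [0.2, 0.7, -1.3]
opening: 0.0429
gripper_force: 30.0
tcp [0.4937 0.3123 0.1287] [-1.7996e+02 -5.0000e-02 -1.7998e+02] shift mm [ -1.4   1.5 116. ]
turn [-0.04 -0.05  0.02]
(np.float64(318.3796802400316), np.float64(262.8174899989068)) (np.float64(320.7618472292684), np.float64(191.18198259154832)) (np.float64(200.53328126305286), np.float64(215.0183003280219))
```

View pics/w4.png

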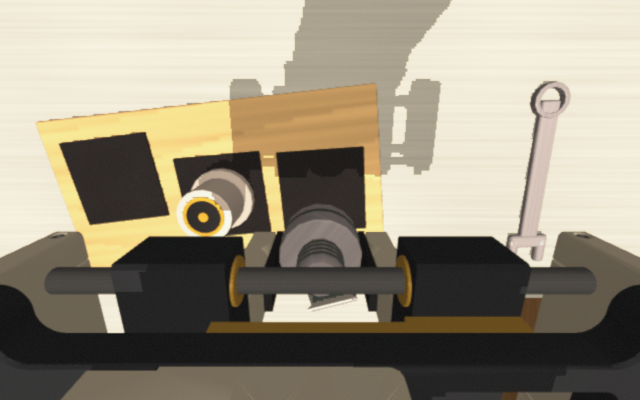

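The lamp holder sits centred on the middle pad (foot about (222,193)). The connector is held upright over the left pad, so I'll lower it.

```bash
python3 -m pendant '[[-0.6,[-0.001,0.001,0.02],[0,0,0]],[-0.6,[-0.001,0.001,0.05],[0,0,0]],[-0.6,[-0.001,0.001,0.08],[0,0,0]],[-0.6,[-0.001,0.001,0.1],[0,0,0]],[-0.6,[-0.001,0.001,0.11],[0,0,0]],[-0.6,[-0.001,0.001,0.114],[0,0,0]],[-0.6,[-0.001,0.001,0.116],[0,0,0]],[-0.6,[-0.001,0.001,0.117],[0,0,0]],[-0.6,[-0.001,0.001,0.1175],[0,0,0]],[-0.6,[-0.001,0.001,0.1175],[0,0,0]]]'
```

```text
clock: 11.35
tool_pos: [0.4956, 0.3148, 0.0128]
orientation: [179.9, 0.1, -179.9]
force: [0.7, -1.2, 0.5]
opening: 0.0429
gripper_force: 30.0
```

```bash
python3 -m pendant '[[-0.2,[0,0,0.0005],[0,0,0]],[0.2,[0,0,0],[0,0,0]],[0.4,[0,0,0],[0,0,0]],[0.4,[0,0,0],[0,0,0]],[0.4,[0,0,-0.01],[0,0,0]],[0.4,[0,0,-0.035],[0,0,0]],[0.4,[0,0,-0.07],[0,0,0]],[0.2,[0,0,-0.1],[0,0,0]],[0,[0,0,-0.12],[0,0,0]],[0,[0,0,-0.12],[0,0,0]]]'; python3 - <<'E'
from h import *
c=viewer.camera_params('wrist');img=viewer.snapshot('wrist')[:,:,::-1];cv2.imwrite('pics/w5.png',img)
togo([.5,-.06,.17],-177.7)
E
```

```text
clock: 12.18
tool_pos: [0.4971, 0.3163, 0.1376]
orientation: [179.7, 0.4, -179.9]
force: [-0.3, 0.1, 0.6]
opening: 0.0475
gripper_force: 0.0
tcp [0.4961 0.3156 0.1351] [ 179.75    0.23 -179.93] shift mm [  -3.5 -375.5  -36.5]
turn [ 0.24  0.23 -2.23]
```

View pics/w5.png

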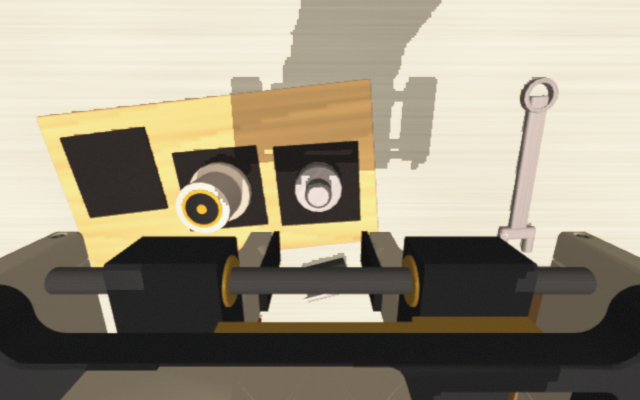

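The connector stands centred on the left pad (317,188), with the ticket holder behind it at (325,278). Next is the ground bar.

```bash
python3 -m pendant '[[0,[-0.003,-0.025,-0.01],[0,0,0]],[0,[-0.01,-0.065,-0.02],[0,0,0]],[0,[-0.017,-0.105,-0.03],[0,0,0]],[0,[-0.024,-0.145,-0.04],[0,0,0]],[0,[-0.031,-0.185,-0.05],[0,0,-1]],[0,[-0.038,-0.225,-0.055],[0,0,-2]],[0,[-0.045,-0.265,-0.06],[0,0,-2.2]],[0,[-0.052,-0.305,-0.065],[0,0,-2.2]],[0,[-0.059,-0.345,-0.065],[0,0,-2.2]],[0,[-0.066,-0.38,-0.065],[0,0,-2.2]]]' && python3 -m pendant '[[0,[0,-0.03,0],[0,0,0]],[0,[0,-0.04,0],[0,0,0]],[0,[0,-0.04,0],[0,0,0]],[0,[0,-0.04,0],[0,0,0]]]'; python3 - <<'E'
from h import *
c=viewer.camera_params('wrist');img=viewer.snapshot('wrist')[:,:,::-1];cv2.imwrite('pics/w6.png',img)
hsv=cv2.cvtColor(img,cv2.COLOR_BGR2HSV)
g=(hsv[...,0]>10)&(hsv[...,0]<75)&(hsv[...,1]>120)&(img.max(2)>110)
g[235:]=0
for b in blobs(g,300):
    r=rectw(c,b,.02);print(b.mean((0,1)).round(),b.reshape(-1,2).min(0),b.reshape(-1,2).max(0),r)
togo([.5765,-.104,.008],-177.7)
E
```

```text
clock: 13.07
tool_pos: [0.5608, -0.0679, 0.1965]
orientation: [180.0, -0.0, -177.8]
force: [-0.3, 1.3, 0.6]
opening: 0.0441
gripper_force: 0.0
clock: 13.4
tool_pos: [0.5623, -0.106, 0.1959]
orientation: [180.0, -0.1, -177.8]
force: [-0.5, 0.3, -0.1]
opening: 0.0437
gripper_force: 0.0
[321. 189.] [314 159] [328 220] ((578.023681640625, -104.00238037109375), (74.23145294189453, 16.897661209106445), 2.1561450958251953)
[528.  60.] [463  50] [599  72] ((431.30975341796875, 107.37681579589844), (12.50442123413086, 138.4356231689453), 6.236931800842285)
tcp [ 0.5625 -0.1053  0.1961] [ 1.7999e+02 -6.0000e-02 -1.7778e+02] shift mm [-14.2   0.7 188. ]
turn [ 0.01 -0.06 -0.08]
```

```bash
python3 -m pendant '[[0,[-0.01,0.001,0.02],[0,0,0]],[0,[-0.015,0.001,0.055],[0,0,0]],[0,[-0.015,0.001,0.09],[0,0,0]],[0,[-0.015,0.001,0.125],[0,0,0]],[0,[-0.015,0.001,0.15],[0,0,0]],[0,[-0.015,0.001,0.17],[0,0,0]],[0,[-0.015,0.001,0.181],[0,0,0]],[0,[-0.015,0.001,0.187],[0,0,0]],[0,[-0.015,0.001,0.1885],[0,0,0]],[0,[-0.015,0.001,0.1885],[0,0,0]]]' && python3 -m pendant '[[-0.3,[0,0,0],[0,0,0]],[-0.5,[0,0,0],[0,0,0]],[-0.8,[0,0,0],[0,0,0]],[-0.9,[0,0,0],[0,0,0]],[-0.9,[0,0,0],[0,0,0]],[-0.9,[0,0,0],[0,0,0]],[-0.9,[0,0,0],[0,0,0]]]'
```

```text
clock: 14.28
tool_pos: [0.5784, -0.1034, 0.0086]
orientation: [-180.0, 0.0, -177.7]
force: [-0.1, -0.3, -0.0]
opening: 0.0437
gripper_force: 0.0
clock: 14.87
tool_pos: [0.5781, -0.104, 0.0087]
orientation: [-180.0, 0.0, -177.7]
force: [-1.1, 0.7, 5.5]
opening: 0.018
gripper_force: 30.0
```

```bash
python3 -m pendant '[[-0.9,[0,0,-0.015],[0,0,0]],[-0.9,[0,0,-0.045],[0,0,0]],[-0.9,[0.005,0.01,-0.075],[0,0,0]],[-0.9,[0.02,0.04,-0.09],[0,0,-1]],[-0.9,[0.035,0.08,-0.1],[0,0,-2]],[-0.9,[0.05,0.12,-0.1],[0,0,-3]],[-0.9,[0.065,0.16,-0.1],[0,0,-4]],[-0.9,[0.078,0.195,-0.1],[0,0,-5]],[-0.9,[0.0852,0.215,-0.1],[0,0,-5]],[-0.9,[0.0852,0.2206,-0.1],[0,0,-5]]]' && python3 -m pendant '[[-0.9,[0,0,0],[0,0,0]],[-0.9,[0,0,0],[0,0,0]]]'; python3 - <<'E'
from h import *
c=viewer.camera_params('wrist');img=viewer.snapshot('wrist')[:,:,::-1];cv2.imwrite('pics/w7.png',img)
togo([.484,.113,.0117],-172.7)
print(proj(c,np.array([.484,.113,.007])))
E
```

```text
clock: 15.7
tool_pos: [0.4826, 0.1158, 0.1083]
orientation: [180.0, 0.0, -172.6]
force: [-0.3, -0.4, -1.4]
opening: 0.018
gripper_force: 30.0
clock: 15.87
tool_pos: [0.484, 0.1131, 0.108]
orientation: [-180.0, -0.0, -172.7]
force: [-0.1, 0.8, -1.1]
opening: 0.0174
gripper_force: 30.0
tcp [0.4841 0.1125 0.1079] [-1.7999e+02 -3.0000e-02 -1.7276e+02] shift mm [-0.   0.5 96.2]
turn [-0.01 -0.03 -0.06]
(np.float64(319.7955852305479), np.float64(195.74689779793925))
```

View pics/w7.png

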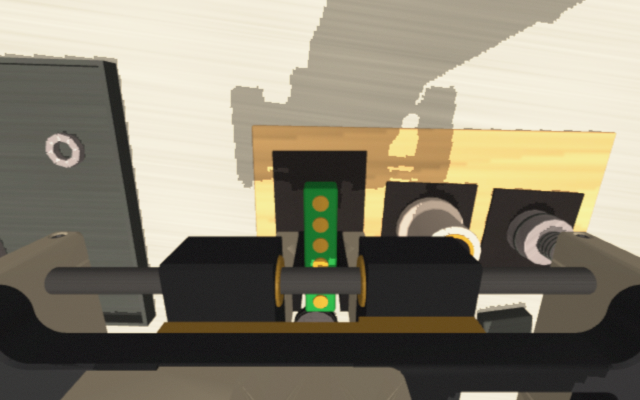

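The bar is held level and lined up with the right pad, so I'll lower it.

```bash
python3 -m pendant '[[-0.9,[0,0,0.02],[0,0,0]],[-0.9,[0,0,0.045],[0,0,0]],[-0.9,[0,0,0.067],[0,0,0]],[-0.9,[0,0,0.082],[0,0,0]],[-0.9,[0,0,0.09],[0,0,0]],[-0.9,[0,0,0.094],[0,0,0]],[-0.9,[0,0,0.096],[0,0,0]],[-0.9,[0,0,0.0975],[0,0,0]],[-0.9,[0,0,0.0975],[0,0,0]]]' && python3 -m pendant '[[-0.5,[0,0,0],[0,0,0]],[0,[0,0,0],[0,0,0]],[0,[0,0,0],[0,0,0]],[0,[0,0,-0.01],[0,0,0]],[0,[0,0,-0.035],[0,0,0]],[0,[0,0,-0.07],[0,0,0]],[0.3,[0,0,-0.11],[0,0,0]],[0.5,[0,0,-0.15],[0,0,0]],[0.5,[0,0,-0.18],[0,0,0]],[0.5,[0,0,-0.18],[0,0,0]]]'; python3 - <<'E'
from h import *
togo([.56,-.213,.195],-165)
E
```

```text
clock: 16.67
tool_pos: [0.4846, 0.1128, 0.0117]
orientation: [180.0, 0.1, -172.8]
force: [0.6, 0.4, 0.4]
opening: 0.0178
gripper_force: 30.0
clock: 17.5
tool_pos: [0.4874, 0.1146, 0.1978]
orientation: [179.8, 0.6, -172.7]
force: [-0.2, 0.5, 0.4]
opening: 0.0634
gripper_force: 0.0
tcp [0.4874 0.1146 0.1978] [ 179.79    0.62 -172.68] shift mm [ -30.3 -334.2    1.9]
turn [ 0.17  0.64 -7.68]
```

```bash
python3 -m pendant '[[0.5,[-0.002,-0.025,0],[0,0,-1]],[0.5,[-0.006,-0.065,0],[0,0,-2]],[0.5,[-0.01,-0.105,0],[0,0,-3]],[0.5,[-0.014,-0.145,0],[0,0,-4]],[0.5,[-0.018,-0.185,0],[0,0,-5]],[0.5,[-0.021,-0.225,0],[0,0,-5.2]],[0.5,[-0.024,-0.265,0],[0,0,-5.2]],[0.5,[-0.027,-0.305,0],[0,0,-5.2]],[0.5,[-0.03,-0.334,0],[0,0,-5.2]],[0.5,[-0.03,-0.334,0],[0,0,-5.2]]]' && python3 -m pendant '[[0.5,[0,0,0],[0,0,0]],[0.5,[0,0,0],[0,0,0]],[0.5,[0,0,0],[0,0,0]]]'; python3 - <<'E'
from h import *
c=viewer.camera_params('wrist');img=viewer.snapshot('wrist')[:,:,::-1];cv2.imwrite('pics/w8.png',img)
u,v=map(int,proj(c,np.array([.5846,-.2127,.014])));print(u,v)
m=(img.min(2)>110);z=np.zeros_like(m);z[v-28:v+28,u-30:u+30]=m[v-28:v+28,u-30:u+30]
for b in blobs(z,300):
    P=np.array([cast(c,x,y,.014)[:2]*1000 for x,y in b[:,0]],np.float32);h=cv2.convexHull(P)[:,0]
    print(b.reshape(-1,2).min(0),b.reshape(-1,2).max(0),cv2.minEnclosingCircle(P))
    for a in range(0,45,3):print(a,np.round([np.ptp(h@[np.cos(x),np.sin(x)]) for x in np.radians(a+np.arange(0,180,45))],1))
    # hole
    hole=cv2.connectedComponentsWithStats((~z[v-28:v+28,u-30:u+30]).astype(np.uint8))
    for s,ce in zip(hole[2],hole[3]):print("comp",s[4],cast(c,ce[0]+u-30,ce[1]+v-28,.014).round(4))
togo([.5846,-.2127,.007],-167.5)
cv2.imwrite('pics/c8.png',cv2.resize(img[v-50:v+50,u-70:u+70].copy(),None,fx=5,fy=5))
E
```

```text
clock: 18.33
tool_pos: [0.5564, -0.219, 0.1899]
orientation: [-180.0, -0.0, -167.8]
force: [0.3, 0.6, 0.3]
opening: 0.0653
gripper_force: 0.0
clock: 18.58
tool_pos: [0.5558, -0.2136, 0.1906]
orientation: [180.0, 0.0, -167.5]
force: [-0.3, 0.2, -1.1]
opening: 0.0656
gripper_force: 0.0
315 200
[294 180] [337 220] ((584.9925537109375, -212.39468383789062), 27.043365478515625)
0 [52.6 53.2 53.3 52.6]
3 [52.1 52.9 53.  52.3]
6 [51.6 52.5 52.5 51.9]
9 [50.9 51.9 51.9 51.3]
12 [50.  51.3 51.4 51. ]
15 [50.6 51.9 51.7 51.6]
18 [51.4 52.6 52.2 52.1]
21 [52.1 53.2 52.6 52.4]
24 [52.6 53.6 52.8 52.7]
27 [53.  53.9 52.9 53. ]
30 [53.2 54.1 52.9 53.1]
33 [53.4 54.1 53.  53.2]
36 [53.5 53.9 52.8 53.2]
39 [53.5 53.7 52.7 53. ]
42 [53.4 53.5 52.7 52.9]
comp 972 [ 0.5841 -0.2129  0.014 ]
comp 1887 [ 0.5837 -0.2152  0.014 ]
comp 501 [ 0.5847 -0.2124  0.014 ]
tcp [ 0.5559 -0.2134  0.1908] [ 1.8000e+02  2.0000e-02 -1.6747e+02] shift mm [-28.1  -5.5 183.8]
turn [0.   0.02 0.03]
```

View pics/c8.png

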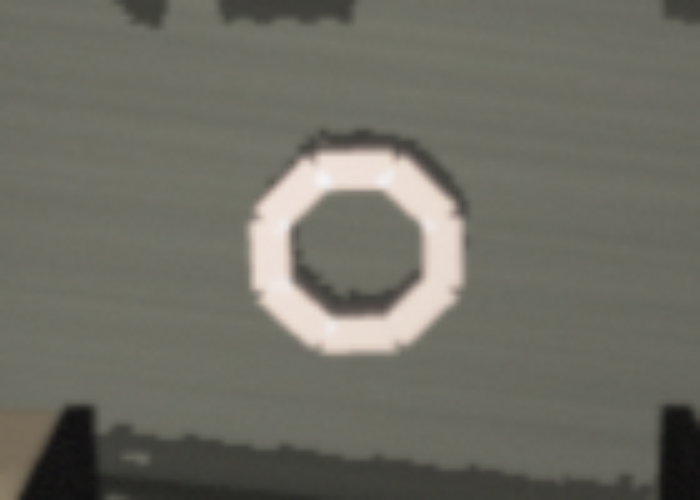

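The nut's flats line up with the gripper (angle 12°) and its centre is (0.585,-0.2125). I'll go down and grip it.

```bash
python3 -m pendant '[[0.5,[-0.02,-0.004,0.015],[0,0,0]],[0.5,[-0.0285,-0.0055,0.045],[0,0,0]],[0.5,[-0.0285,-0.0055,0.08],[0,0,0]],[0.5,[-0.0285,-0.0055,0.115],[0,0,0]],[0.5,[-0.0285,-0.0055,0.143],[0,0,0]],[0.5,[-0.0285,-0.0055,0.163],[0,0,0]],[0.5,[-0.0285,-0.0055,0.175],[0,0,0]],[0.5,[-0.0285,-0.0055,0.181],[0,0,0]],[0.5,[-0.0285,-0.0055,0.184],[0,0,0]],[0.5,[-0.0285,-0.0055,0.184],[0,0,0]]]' && python3 -m pendant '[[0.4,[0,0,0],[0,0,0]],[0.2,[0,0,0],[0,0,0]],[0,[0,0,0],[0,0,0]],[-0.3,[0,0,0],[0,0,0]],[-0.3,[0,0,0],[0,0,0]],[-0.3,[0,0,0],[0,0,0]],[-0.3,[0,0,0],[0,0,0]]]'; python3 - <<'E'
from h import *
togo([.495,.26,.13],-167.5)
E
```

```text
clock: 19.47
tool_pos: [0.5855, -0.2133, 0.0071]
orientation: [-180.0, 0.0, -167.5]
force: [0.9, -0.3, 0.2]
opening: 0.0655
gripper_force: 0.0
clock: 20.05
tool_pos: [0.5856, -0.2137, 0.0076]
orientation: [-180.0, 0.1, -167.5]
force: [0.1, 1.0, 6.8]
opening: 0.0495
gripper_force: 30.0
tcp [ 0.5856 -0.2137  0.0076] [-1.7997e+02  8.0000e-02 -1.6754e+02] shift mm [ -13.9  482.  -122.6]
turn [-0.03  0.08 -0.04]
```

```bash
python3 -m pendant '[[-0.3,[0,0,-0.015],[0,0,0]],[-0.3,[0,0,-0.045],[0,0,0]],[-0.3,[0,0.01,-0.08],[0,0,0]],[-0.3,[0,0.035,-0.105],[0,0,0]],[-0.3,[-0.002,0.07,-0.125],[0,0,0]],[-0.3,[-0.004,0.11,-0.132],[0,0,0]],[-0.3,[-0.006,0.15,-0.132],[0,0,0]],[-0.3,[-0.008,0.19,-0.132],[0,0,0]],[-0.3,[-0.01,0.23,-0.132],[0,0,0]],[-0.3,[-0.012,0.27,-0.132],[0,0,0]]]' && python3 -m pendant '[[-0.3,[-0.002,0.04,0],[0,0,0]],[-0.3,[-0.004,0.08,0],[0,0,0]],[-0.3,[-0.006,0.12,0],[0,0,0]],[-0.3,[-0.008,0.16,0],[0,0,0]],[-0.3,[-0.01,0.195,0],[0,0,0]],[-0.3,[-0.012,0.23,0],[0,0,0]],[-0.3,[-0.0136,0.255,0],[0,0,0]],[-0.3,[-0.0136,0.2647,0],[0,0,0]],[-0.3,[-0.0136,0.2647,0],[0,0,0]],[-0.3,[-0.0136,0.2647,0],[0,0,0]]]'; python3 - <<'E'
from h import *
c=viewer.camera_params('wrist');img=viewer.snapshot('wrist')[:,:,::-1];cv2.imwrite('pics/w9.png',img)
o=sensors.get_obs()["tool_pos"]
print("nut",proj(c,o+[0,0,.006]),"tip",proj(c,np.array([.4948,.3148,.053])),"shoulder",proj(c,np.array([.4948,.3148,.033])))
print("1mm",proj(c,np.array([.4958,.3158,.053])))
togo([.4948,.3148,.08],-167.5)
cv2.imwrite('pics/c9.png',cv2.resize(img[120:320,180:460].copy(),None,fx=2.8,fy=2.8))
E
```

```text
clock: 20.88
tool_pos: [0.5377, 0.0542, 0.1389]
orientation: [180.0, 0.0, -167.6]
force: [0.3, 0.7, -0.2]
opening: 0.0496
gripper_force: 30.0
clock: 21.72
tool_pos: [0.4942, 0.3139, 0.1382]
orientation: [-180.0, -0.0, -167.5]
force: [-0.2, 0.1, -0.8]
opening: 0.0492
gripper_force: 30.0
nut (np.float64(318.8259646598946), np.float64(250.1674483303457)) tip (np.float64(320.9146730867088), np.float64(201.83998164324677)) shoulder (np.float64(320.86453126329155), np.float64(195.2335990845357))
1mm (np.float64(321.791825170666), np.float64(203.15301648382498))
tcp [0.4944 0.3133 0.1383] [-1.7998e+02 -4.0000e-02 -1.6755e+02] shift mm [-0.7  1.4 58.3]
turn [-0.02 -0.04 -0.05]
```

View pics/c9.png

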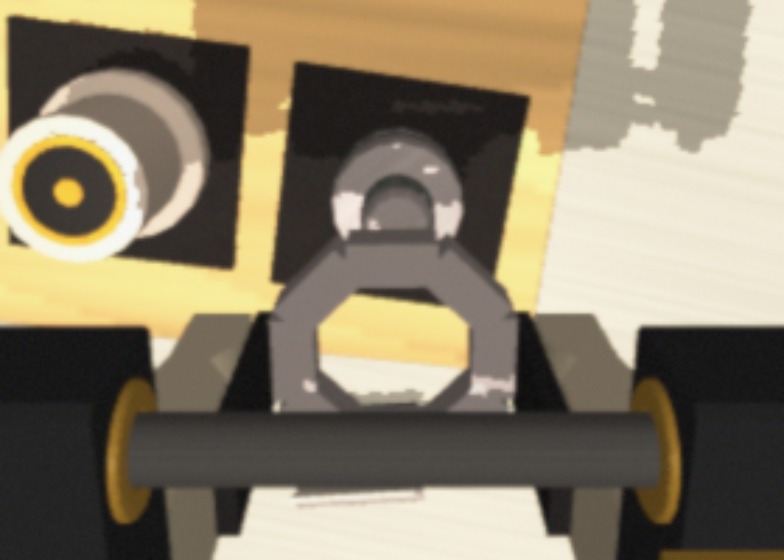

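The nut is held level. The stub at about (322,197) matches the prediction, so I'll lower the nut over it.

```bash
python3 -m pendant '[[-0.3,[-0.0014,0.002,0.01],[0,0,0]],[-0.3,[-0.0014,0.002,0.03],[0,0,0]],[-0.3,[-0.0014,0.002,0.05],[0,0,0]],[-0.3,[-0.0014,0.002,0.065],[0,0,0]],[-0.3,[-0.0014,0.002,0.075],[0,0,0]],[-0.3,[-0.0014,0.002,0.085],[0,0,0]],[-0.3,[-0.0014,0.002,0.092],[0,0,0]],[-0.3,[-0.0014,0.002,0.097],[0,0,0]],[-0.3,[-0.0014,0.002,0.099],[0,0,0]],[-0.3,[-0.0014,0.002,0.099],[0,0,0]]]'; python3 -c "
from h import *
togo([.4955,.3155,.0366],-167.5)"
```

```text
clock: 22.6
tool_pos: [0.4957, 0.3162, 0.0394]
orientation: [-180.0, -0.0, -167.6]
force: [0.0, -0.1, -0.6]
opening: 0.0494
gripper_force: 30.0
tcp [0.4957 0.3162 0.0394] [-180.     -0.   -167.56] shift mm [ 0.3 -0.6  2.8]
turn [-0.   -0.   -0.06]
```

```bash
python3 -m pendant '[[-0.3,[0,0,0.001],[0,0,0]],[-0.3,[0,0,0.0025],[0,0,0]],[-0.3,[0,0,0.0025],[0,0,0]]]' && python3 -m pendant '[[0,[0,0,0],[0,0,0]],[0.3,[0,0,0],[0,0,0]],[0.5,[0,0,0],[0,0,0]],[0.5,[0,0,0],[0,0,0]],[0.5,[0,0,-0.01],[0,0,0]],[0.5,[0,0,-0.035],[0,0,0]],[0.5,[0,0,-0.07],[0,0,0]],[0.5,[0,0,-0.11],[0,0,0]],[0.5,[0.02,-0.02,-0.15],[0,0,0]],[0.5,[0.03,-0.03,-0.16],[0,0,0]]]' && python3 -m pendant '[[0.5,[-0.01,-0.03,0],[0,0,0]],[0.5,[-0.02,-0.06,0],[0,0,0]],[0.5,[-0.02,-0.08,0],[0,0,0]],[0.5,[-0.02,-0.08,0],[0,0,0]],[0.5,[-0.02,-0.08,0],[0,0,0]]]'; python3 - <<'E'
from h import *
c=viewer.camera_params('wrist');img=viewer.snapshot('wrist')[:,:,::-1];cv2.imwrite('pics/w10.png',img)
E
```

```text
clock: 22.85
tool_pos: [0.4957, 0.3165, 0.0373]
orientation: [180.0, 0.0, -167.5]
force: [-0.8, -0.5, -1.6]
opening: 0.0492
gripper_force: 30.0
clock: 23.68
tool_pos: [0.474, 0.2812, 0.2025]
orientation: [179.8, 0.3, -167.5]
force: [1.1, 0.9, 0.2]
opening: 0.0655
gripper_force: 0.0
clock: 24.1
tool_pos: [0.5098, 0.2057, 0.198]
orientation: [180.0, 0.0, -167.7]
force: [-0.6, 0.3, 0.5]
opening: 0.066
gripper_force: 0.0
```

View pics/w10.png

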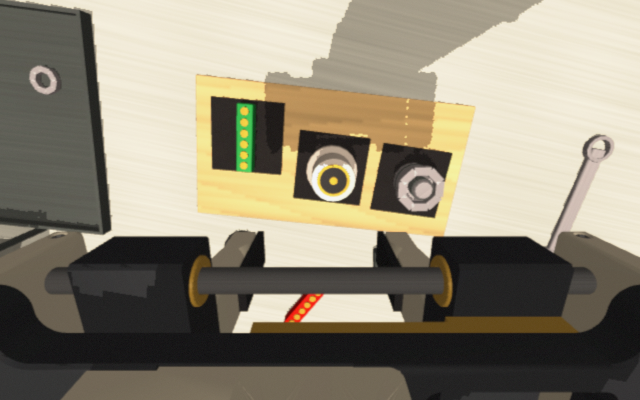

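All the parts are on their pads: bar at (244,137), lamp top at (333,181), and connector with nut at (419,187). Before handing in I'll do one centring check by numbers.

```bash
python3 - <<'E'
from h import *
c=viewer.camera_params('wrist');img=viewer.snapshot('wrist')[:,:,::-1]
hsv=cv2.cvtColor(img,cv2.COLOR_BGR2HSV)
sat=(hsv[...,1]>70)&(hsv[...,0]<35)
def hull(pts,z):return np.array([cast(c,u,v,z)[:2]*1000 for u,v in pts],np.float32)
def circ(n,w,z,lo):
    u0,u1,v0,v1=w;m=np.zeros(img.shape[:2],bool);m[v0:v1,u0:u1]=(img.min(2)>lo)[v0:v1,u0:u1]
    b=max(blobs(m,50),key=cv2.contourArea);print(n,cv2.minEnclosingCircle(hull(b[:,0],z)))
circ("nut",(390,447,158,213),.043,70)
circ("lamptop",(305,362,140,203),.061,190)
g=(hsv[...,0]>10)&(hsv[...,0]<75)&(hsv[...,1]>120)&(img.max(2)>90);m=np.zeros_like(g);m[98:178,228:262]=g[98:178,228:262]
for b in blobs(m,200):print("bar",rectw(c,b,.023))
k=(img.max(2)<60);k[225:]=0;k[:,:200]=0;k[:,460:]=0
k=cv2.morphologyEx(k.astype(np.uint8),cv2.MORPH_OPEN,np.ones((3,3)))>0
for b in blobs(k,250):print("pad",b.mean((0,1)).round(),rectw(c,b,.007))
E
```

```text
nut ((497.5876159667969, 322.01123046875), 34.483036041259766)
lamptop ((497.0703125, 214.1125030517578), 27.329439163208008)
bar ((484.51739501953125, 113.7560043334961), (75.31385040283203, 18.55733871459961), 7.2635602951049805)
pad [404. 173.] ((494.7293701171875, 313.8736572265625), (80.42723083496094, 80.67544555664062), 4.245334625244141)
pad [330. 165.] ((500.0132751464844, 216.2716064453125), (80.36824798583984, 80.91020202636719), 5.361845016479492)
pad [267. 135.] ((480.79150390625, 136.94873046875), (80.89961242675781, 34.86076736450195), 10.250961303710938)
pad [223. 132.] ((487.49432373046875, 86.26112365722656), (80.19898986816406, 26.8444766998291), 6.675910472869873)
```

```bash
python3 - <<'E'
from h import *
c=viewer.camera_params('wrist');img=cv2.imread('pics/w10.png');hsv=cv2.cvtColor(img,cv2.COLOR_BGR2HSV)
for n,w,z,lo in[("nut",(390,447,158,213),.043,75),("lamptop",(305,362,150,205),.061,200)]:
    u0,u1,v0,v1=w;m=np.zeros(img.shape[:2],bool);m[v0:v1,u0:u1]=((img.min(2)>lo)&(hsv[...,1]<50))[v0:v1,u0:u1]
    for b in blobs(m,150):print(n,cv2.minEnclosingCircle(np.array([cast(c,u,v,z)[:2]*1000 for u,v in b[:,0]],np.float32)))
cv2.imwrite('pics/c10.png',cv2.resize(img[120:230,280:470],None,fx=4,fy=4))
E
```

```text
nut ((494.22503662109375, 316.4287109375), 26.98598861694336)
lamptop ((500.7496337890625, 218.3046875), 22.40530014038086)
```

View pics/c10.png

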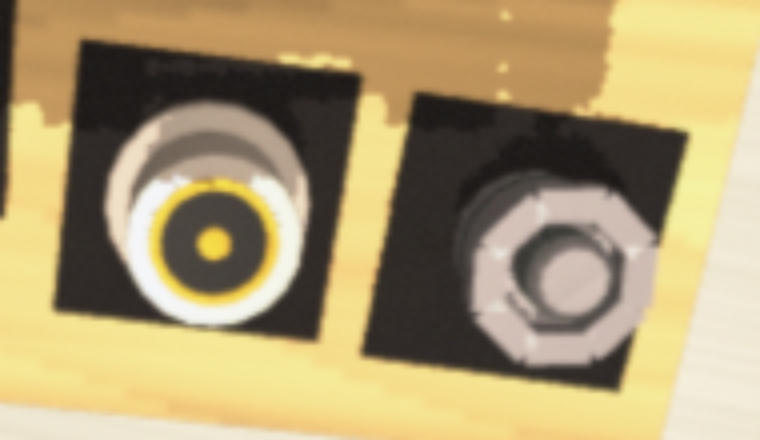

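The nut lies flat around the stub on the shoulder. The lamp holder, connector and bar are all within about 2.5 mm of their pad centres, and the gripper is clear, so I'm handing in.

```bash
python3 -c "
from plant import workorder
print(workorder.close_job())"
```

```text
the job is handed in; nothing more can be done
None
```

The job is handed in at about 24 s on the clock: connector with the large locknut on the left pad, lamp holder in the middle, ground bar on the right, each measured within about 2.5 mm of its pad centre, and both small locknuts left in the tray.

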